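Open a fuse box and reseat its relays

ROBOT

A 6-joint arm with a two-finger parallel gripper is mounted at the origin on the work surface. World frame = base frame: x ahead of the robot, y to its left, z up, the work surface at z = 0. Lengths are in m, angles in degrees, forces in N, time in s.
With the tool pointing down it reaches from about 0.3 to 0.775 m from the base axis. Payload 14.6 kg.
Tool frame: the origin (TCP) lies between the finger pads; the fingertips stand 17 mm ahead of it and the grasp point (between the pads) lies 2 mm behind it; z points along the fingers, y is the direction in which the jaws open and shut (so a half turn about z gives the same grasp; the last joint's range is limited). The gripper opens to 94 mm and grips with 3 to 60 N. Pads are 16 mm wide; open, the fingers measure 119 mm over their backs; the gripper's body (75 mm by 177 mm) begins 78 mm behind the grasp point.
Start: joints at [-73.717, 17.183, 87.147, -0, 75.671, -3.816], TCP at [0.189, -0.516, 0.222] pointing down, gripper open.
Joint ranges: [-173.82, 173.82], [-45.26, 126.66], [13.44, 144.39], [-59.66, 239.66], [0, 175.72], [-146.38, 146.38]. Speed limits (degrees/s): [127.2, 127.2, 147.25, 180, 180, 180].

INTERFACE

Orientations are given as [roll, pitch, yaw] about the fixed x, y, z axes, in that order (R = Rz(yaw) Ry(pitch) Rx(roll)).
In Python, from workcell import bot, get_image gives the robot as it stands.
- The arm moves only by the tool step_arm, never from a script. Its argument "deltas" is a list of rows, each a list of 5 numbers: the closure, from -1 (fully open) to 1 (shut), then the shift along the world's x, y, z in m, then the turn about the world's z in rad. A call has 1 to 12 rows; each row is the pose to reach, as a shift and turn from the pose measured when the call began; what a row does not reach only later rows make up. A row lasts 1/8 s, in which the tool goes at most 62.5 mm and 10.7 degrees, less where a joint would pass 70% of its speed; a pose out of reach is approached as far as the arm can. A call with a gripper value outside its range is refused whole. The fingers move at their own pace and stop on an object; "newtons" is the grip in N (left out, the last holds). Time passes only in rows, so rows that repeat a pose let the fingers close. It gives the time, the measured TCP pose, the force and the opening at its end, in the units of the state.
- bot.state(): the state, without advancing time (a new reading comes with each control period).
- get_image(name): name is "scene" or "top"; returns a dict with "color" (420x560x3 uint8, red, green, blue), "range_z" (420x560 float32, m along the optical axis (not along the pixel's ray), 0 where there is no reading), "K" (3x3 intrinsics, pixels), "k1" (the pictures are not rectified: a ray, as slopes to the right and down, at radius r is drawn at 1 + k1 r^2 times it, then the intrinsics apply), "xyz" and "orientation" of the camera in the world. Camera axes: x right, y up, looking along -z (the intrinsics and any distortion apply to the point x, -y, -z); pixel columns grow to the right and rows downward; lengths in m; the calibration is good to about 2 mm. A picture is of the moment at which its call begins.
- bot.job_done(): hands the job in, once; it reports no verdict.
The state is a dict: "time_s": time; "qpos": joint angles; "qd": joint speeds; "joint_torque": joint torques, N m; "eef_pos": TCP position; "eef_rot": TCP orientation; "wrist_force": force on the tool from outside, world axes, zero at the start; "ft_torque": the same for the moment, N m; "width": finger opening in m.
Only numpy, scipy, OpenCV 4.12 (cv2) and the standard library are available. Lean on these libraries where they do the work, as an engineer would, in place of code of your own. Each camera call takes 0.05 s, during which the arm holds its last target. There are 200 camera calls.

TASK

The two relays in this fuse box have worked loose. Squeeze the two side tabs of its clip-on cover together evenly, lift the cover straight off without forcing it against the box, and set it down gently in the steel tray, open side down; then press both relays gently down until they are fully home. Leave the things around as they are.

Things in the scene. Friction and masses are not known exactly. Their poses are not given: they have to be found in the camera images.
- fusebox: Grey plastic car fuse box, 96 mm (its x) by 52 mm (y), open on top, bolted by two ears to a heavy steel plate 170 x 100 mm that cannot move. Origin: centre of the plate's underside, on the counter; z up. Inside, along its x axis at x = -27, 0, +27 mm: relay A, a row of three low blade fuses (tops 8 mm below the rim), relay B.
- box_rim (a point): Centre of the box's mouth, level with its rim (top of its 4 mm walls), 55 mm above the plate's underside; axes as the box. In the middle of each long wall (outer faces at y = +-26 mm) is a window 20 mm wide; the wall strip above it is the catch that holds the cover.
- cover: Black clip-on cover, 96 (x) x 52 mm (y), 40 mm tall, about 90 g, loose. Origin: centre of its underside, at the feet of its four corner lugs, 39 mm above the plate's underside when on the box; z up; axes then agree with the box's. It sits on the rim; the lugs hang 16 mm into the box with under 1 mm play. Comes off straight up with hardly any force once both tabs are in; 20 mm up it is clear.
- tab_left_face (a point): Centre of the ridged pressing face of the spring tab in the middle of the cover's +y side: 24 mm wide (x), 16 mm tall, upright, at y = +34, z = 28 mm of the cover; 12 mm above the rim. It goes 4.5 mm inwards to a firm stop (3 N to start it, 10 N at the stop) and springs out when let go. Its barb below is clear of the catch once it is 4 mm in.
- tab_right_face (a point): The same on the cover's -y side (y = -34 mm). 68 mm over both faces at rest, 59 mm with both at their stops; a squeeze off centre leaves one barb caught, as that tab is not far enough in, and loads the cover sideways. Held at the stops by both tabs, the cover can be lifted and carried.
- relay_a (a joint): How far relay A stands proud of its home position (m): 0 fully home, 0.003 to 0.007 at the start. It moves along the box's z, slides stiffly (about 14 N to push it, whatever the depth) and stops firmly at 0.
- relay_b (a joint): The same for relay B.
- relay_a_top (a point): Centre of the flat top of relay A, a black block 25 x 25 mm (x, y), at x = -27 mm of the box. Fully home its top lies 8 mm above the box's rim, 63 mm above the plate's underside; z up.
- relay_b_top (a point): The same for relay B, at x = +27 mm of the box.
- tray: Shallow steel parts tray, 200 x 200 mm outside, 20 mm high, walls and floor 4 mm thick; fixed to the counter. Origin: centre of its underside. Empty at the start.
- parts_bin: Grey plastic bin with ball joints in it, 208 x 158 mm, 85 mm high; fixed. Origin: centre of its underside. It stands on the other side of the box from the tray. Leave alone.
- carton: Small plain carton, 60 x 60 mm, 85 mm tall, standing loose beyond the box. Origin: centre of its underside. Leave alone.
- label_roll: Roll of white labels, 68 mm across, 40 mm tall, standing loose beyond the box. Origin: centre of its underside. Leave alone.
Mind the look-alikes: they are no part of the job. There is more than one size of the cover; the job needs the smallest.

How it is judged:
By the outcome, as a careful person would: the job done as asked, in the order asked, and still so for the second after the job is handed in, with the robot touching nothing.
It also fails if it takes over 67 s, if anything falls off the work surface, if the arm or the gripper's body presses on something with over 40 N, if the wrist force passes 120 N, or if a joint passes its speed limit or range.

## Working session

There is one attempt and no reset: what is moved stays moved. The work goes in short steps, Python scripts to look and compute and a tool call to move; the robot and the scene stay as the last step left them, time stands still between calls to the robot, and variables do not carry over. Pictures are saved under pics/ and viewed, about 8 in all and at most 12, crops included, and the job is handed in when it is done.

Besides the shell and the picture viewer there is one more tool, called after "Emit:" as name(argument=value, ...), one argument or row to a line, values as JSON. step_arm: Moves the arm, as the interface text tells. Its arguments: {"type":"object","properties":{"deltas":{"type":"array"},"newtons":{"type":"number"}},"required":["deltas"]}

```bash
mkdir -p pics; cat > h.py <<'E'
import numpy as np, cv2
from scipy.spatial.transform import Rotation as R
from workcell import bot, get_image
def cloud(im):
    h,w=im["range_z"].shape; K=im["K"]
    u,v=np.meshgrid(np.arange(w),np.arange(h))
    xd=(u-K[0][2])/K[0][0]; yd=(v-K[1][2])/K[1][1]
    x,y=xd.copy(),yd.copy()
    for _ in range(8):
        f=1+im["k1"]*(x*x+y*y); x,y=xd/f,yd/f
    z=im["range_z"]
    P=np.stack([x*z,-y*z,-z],-1)
    o=np.array(im["orientation"])
    Rm=o if o.shape==(3,3) else R.from_euler("xyz",o,degrees=True).as_matrix()
    P=P@Rm.T+np.array(im["xyz"]); P[z==0]=np.nan
    return P
def save(im,n,crop=None,s=1):
    c=im["color"][:,:,::-1]
    if crop: c=c[crop[1]:crop[3],crop[0]:crop[2]]
    cv2.imwrite(n,cv2.resize(c,None,fx=s,fy=s,interpolation=cv2.INTER_CUBIC))
E
python3 - <<'E'
from h import *
ims=[get_image(n) for n in("scene","top")]
for i,n in zip(ims,("scene","top")): 
    print(n,i["xyz"],i["orientation"],i["K"],i["k1"]); np.save(n+".npy",cloud(i)); save(i,f"pics/{n}0.png"); np.save(n+"_c.npy",i["color"])
print(bot.state())
E
```

```text
scene [0.99356398 0.06825053 0.70322328] [ 35.18216057  -1.00357207 100.05758307] [[412.43367618   0.         273.64406391]
 [  0.         412.43367618 213.90842388]
 [  0.           0.           1.        ]] -0.011636415674316546
top [0.4894836  0.00129513 1.1281563 ] [  2.57887757   0.79772362 -90.28465102] [[476.08634054   0.         277.82717098]
 [  0.         476.08634054 212.666197  ]
 [  0.           0.           1.        ]] -0.1545462568236679
{'time_s': 0.1, 'qpos': array([-7.37180073e+01,  1.72111546e+01,  8.71768705e+01, -1.00350128e-03,
        7.56702583e+01, -3.81425709e+00]), 'qd': array([-0.05275532,  0.00032062,  0.03873352, -0.07017243,  0.01650822,
       -0.03835487]), 'joint_torque': array([ 2.19772287e-04, -5.32644296e+01, -3.53284335e+01,  7.08144461e-02,
        2.35041976e-02, -4.07188190e-05]), 'eef_pos': array([ 0.18892538, -0.51630026,  0.22195447]), 'eef_rot': array([-1.79941781e+02, -2.90726579e-03,  2.00964972e+01]), 'wrist_force': array([-0.60579525,  1.14553208, -0.42086024]), 'ft_torque': array([0.00039808, 0.03796222, 0.05436136]), 'width': 0.09417728696814533}
```

View pics/scene0.png

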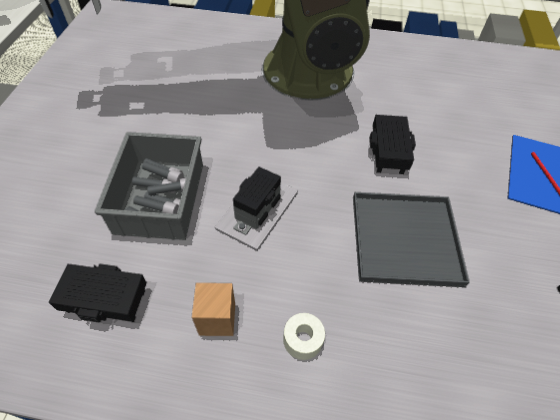

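View pics/top0.png

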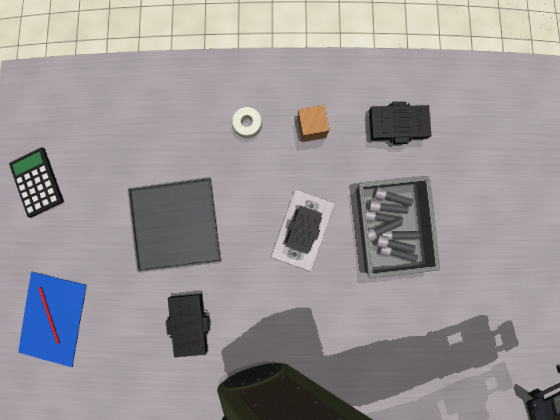

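```bash
python3 - <<'E'
from h import *
P=np.load("top.npy");C=np.load("top_c.npy").astype(int)
v,u=np.mgrid[:420,:560]
def rect(m,name):
    q=P[m]; q=q[np.isfinite(q[:,0])]
    (c,s,a)=cv2.minAreaRect((q[:,:2]*1000).astype(np.float32)); print(name,len(q),c,s,a,"z",np.percentile(q[:,2],[2,50,98]).round(4))
W=lambda x0,y0,x1,y1:(u>x0)&(u<x1)&(v>y0)&(v<y1)
z=P[...,2]
box=W(265,180,340,275)
q=P[box]; print(np.histogram(q[:,2],bins=np.arange(-.005,.1,.005)))
rect(box&(z>.074),"covertop")
rect(box&(z>.06),"cover+tabs")
rect(box&(C.max(-1)<75)&(z>.055),"dark")
rect(box&(z>.004)&(z<.03)&(C.min(-1)>160),"plate")
rect(W(120,170,230,280)&(z>.013)&(z<.03),"trayrim")
rect(W(345,170,445,285)&(z>.075),"bin")
rect(W(225,100,270,145)&(z>.03),"roll"); rect(W(290,95,335,145)&(z>.075),"carton")
rect(W(160,285,215,360)&(z>.03),"bigcover1"); rect(W(360,95,440,150)&(z>.03),"bigcover2")
Q=np.load("scene.npy"); q=Q[165:235,215:300].reshape(-1,3)
for lo,nm in((.074,"scene top"),(.06,"scene>60")):
    k=q[q[:,2]>lo]; print(nm,len(k),cv2.minAreaRect((k[:,:2]*1000).astype(np.float32)),np.percentile(k[:,2],[50,98]))
c=np.load("top_c.npy")[180:280,255:350,::-1]; c2=np.load("scene_c.npy")[155:255,205:305,::-1]
f=lambda i:cv2.resize(cv2.convertScaleAbs(i,alpha=1.8),(400,400),interpolation=cv2.INTER_CUBIC)
cv2.imwrite("pics/crop1.png",np.hstack([f(c),f(c2)]))
E
```

```text
(array([2579, 1203, 1116,  598,   87,   26,   58,   21,    0,    4,    0,
          0,    1,    1,    7,  123,  830,  153,    0,    0]), array([-0.005,  0.   ,  0.005,  0.01 ,  0.015,  0.02 ,  0.025,  0.03 ,
        0.035,  0.04 ,  0.045,  0.05 ,  0.055,  0.06 ,  0.065,  0.07 ,
        0.075,  0.08 ,  0.085,  0.09 ,  0.095]))
covertop 1040 (500.2589111328125, -40.37938690185547) (67.09068298339844, 95.9163589477539) 70.09966278076172 z [0.0743 0.0779 0.082 ]
cover+tabs 1114 (500.2451171875, -40.41767883300781) (69.57513427734375, 95.9163589477539) 70.09966278076172 z [0.0717 0.0777 0.082 ]
dark 1025 (499.0480041503906, -40.143394470214844) (68.87467193603516, 93.55669403076172) 72.1734619140625 z [0.0719 0.0778 0.082 ]
plate 1495 (499.1327819824219, -27.320724487304688) (167.09869384765625, 209.52398681640625) 70.78802490234375 z [0.0046 0.0089 0.014 ]
trayrim 601 (513.8502807617188, 263.506103515625) (201.7034912109375, 201.02304077148438) 7.321674823760986 z [0.0136 0.0185 0.023 ]
bin 1568 (505.55865478515625, -253.09246826171875) (213.12925720214844, 163.55271911621094) 5.828901767730713 z [0.0765 0.0835 0.0877]
roll 560 (752.9779052734375, 87.77291870117188) (65.8537826538086, 65.343994140625) 41.829200744628906 z [0.0325 0.0386 0.0431]
carton 750 (744.1087646484375, -64.2852783203125) (62.42095184326172, 60.70827865600586) 9.997238159179688 z [0.0788 0.0838 0.0876]
bigcover1 2248 (281.89666748046875, 226.44778442382812) (138.90765380859375, 100.56334686279297) 4.704947471618652 z [0.0365 0.0558 0.0604]
bigcover2 2189 (748.3760375976562, -269.1526794433594) (99.70918273925781, 139.8202667236328) 1.04796302318573 z [0.0371 0.0558 0.0604]
scene top 1177 ((501.3851013183594, -40.670997619628906), (68.45057678222656, 97.27262878417969), 70.08741760253906) [0.07944798 0.08205706]
scene>60 1388 ((500.53057861328125, -41.610267639160156), (70.82293701171875, 97.75755310058594), 69.56816864013672) [0.07916633 0.08196435]
```

View pics/crop1.png

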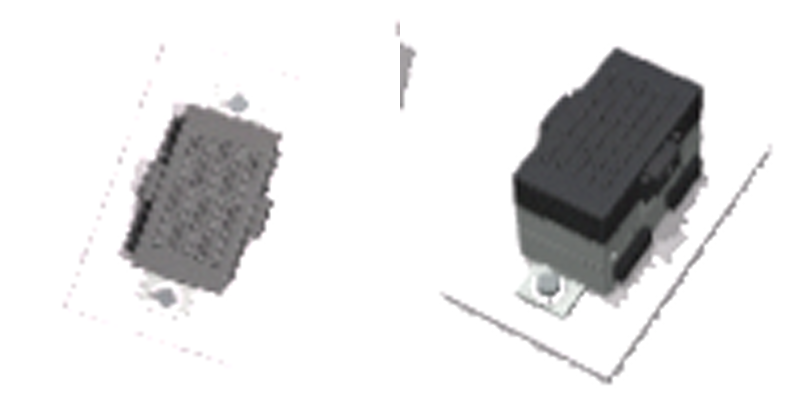

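The candidates are the black covers at top-view px (302,230) on the box, (188,324) and (400,122). The last two measure about 139x100 mm. The one on the box is 96x68 mm over the tabs, so it is the smallest and sits on the box. I choose that one: centre ≈ (0.5005, -0.0405), long axis at -20°.

Emit:
step_arm(
  deltas=[
    [-1,0.03,0.047,0.0,-0.15],
    [-1,0.065,0.1,0,-0.3],
    [-1,0.1,0.15,0,-0.45],
    [-1,0.135,0.205,0,-0.6],
    [-1,0.17,0.26,0,-0.7],
    [-1,0.205,0.31,0,-0.7],
    [-1,0.24,0.365,0,-0.7],
    [-1,0.275,0.42,0,-0.7],
    [-1,0.3,0.46,0,-0.7],
    [-1,0.3116,0.4758,-0.02,-0.7],
    [-1,0.3116,0.4758,-0.04,-0.7],
    [-1,0.3116,0.4758,-0.06,-0.7],
  ],
  newtons=20,
)

```text
time_s: 1.6
eef_pos: [0.5004, -0.0401, 0.161]
eef_rot: [-180.0, 0.0, -20.0]
wrist_force: [0.1, 0.3, 0.7]
width: 0.0941
```

Emit:
step_arm(
  deltas=[
    [-1,0.0001,-0.0004,-0.02,0],
    [-1,0.0001,-0.0004,-0.04,0],
    [-1,0.0001,-0.0004,-0.06,0],
    [-1,0.0001,-0.0004,-0.075,0],
    [-1,0.0001,-0.0004,-0.085,0],
    [-1,0.0001,-0.0004,-0.0925,0],
    [-1,0.0001,-0.0004,-0.096,0],
    [-0.7,0.0001,-0.0004,-0.096,0],
    [-0.5,0.0001,-0.0004,-0.096,0],
    [-0.49,0.0001,-0.0004,-0.096,0],
    [-0.49,0.0001,-0.0004,-0.096,0],
  ],
)

```text
time_s: 2.98
eef_pos: [0.5006, -0.0405, 0.0651]
eef_rot: [-179.9, 0.0, -20.0]
wrist_force: [0.5, 0.2, -0.1]
width: 0.07
```

Emit:
step_arm(
  deltas=[
    [-0.46,0,0,0,0],
    [-0.43,0,0,0,0],
    [-0.42,0,0,0,0],
    [-0.42,0,0,0,0],
    [-0.42,0,0,0,0],
  ],
)

```text
time_s: 3.6
eef_pos: [0.5006, -0.0405, 0.0652]
eef_rot: [-179.9, 0.0, -20.0]
wrist_force: [-0.5, -0.9, 1.3]
width: 0.067
```

Emit:
step_arm(
  deltas=[
    [-0.39,0,0,0,0],
    [-0.37,0,0,0,0],
    [-0.36,0,0,0,0],
    [-0.36,0,0,0,0],
    [-0.36,0,0,0,0],
  ],
)

```text
time_s: 4.22
eef_pos: [0.5006, -0.0405, 0.0652]
eef_rot: [-179.9, 0.0, -20.0]
wrist_force: [-0.5, 0.0, 2.6]
width: 0.0637
```

```bash
python3 - <<'E'
from h import *
for i in range(6):
    get_image("top"); s=bot.state(); f=s["wrist_force"]; print(f.round(2), "jaw",(f[0]*.342+f[1]*.94).round(2),s["ft_torque"].round(2),s["width"],s["eef_pos"].round(4))
E
```

```text
[-0.32 -1.2   2.29] jaw -1.23 [-0.15  0.3  -0.  ] 0.06391792527362973 [ 0.5006 -0.0405  0.0652]
[-0.69 -1.39  2.11] jaw -1.54 [-0.1   0.25 -0.  ] 0.06433836360177557 [ 0.5006 -0.0405  0.0652]
[-0.68 -1.83  1.75] jaw -1.95 [-0.07  0.22 -0.04] 0.0638548560077858 [ 0.5006 -0.0405  0.0652]
[-1.51  0.26  2.47] jaw -0.27 [-0.14  0.27  0.06] 0.06413990442304333 [ 0.5006 -0.0405  0.0652]
[-0.81 -1.49  2.27] jaw -1.68 [-0.1   0.3  -0.05] 0.0643820387426293 [ 0.5006 -0.0405  0.0652]
[-1.94 -1.03  2.75] jaw -1.64 [-0.07  0.21  0.02] 0.06410497041762593 [ 0.5006 -0.0405  0.0652]
```

Emit:
step_arm(
  deltas=[
    [-0.36,-0.0002,-0.0005,0,0],
    [-0.32,-0.0002,-0.0005,0,0],
    [-0.28,-0.0002,-0.0005,0,0],
    [-0.25,-0.0002,-0.0005,0,0],
    [-0.22,-0.0002,-0.0005,0,0],
    [-0.22,-0.0002,-0.0005,0,0],
    [-0.22,-0.0002,-0.0005,0,0],
  ],
  newtons=20,
)

```text
time_s: 5.4
eef_pos: [0.5005, -0.041, 0.0654]
eef_rot: [-179.9, 0.0, -20.0]
wrist_force: [-1.2, 1.3, 4.8]
width: 0.0586
```

```bash
cat > f.py <<'E'
from h import *
L=[]
for i in range(6):
    get_image("top"); s=bot.state(); L.append([*s["wrist_force"],*s["ft_torque"]])
m=np.mean(L,0); print(m.round(2),"jaw",(m[0]*.342+m[1]*.94).round(2),s["width"],s["eef_pos"].round(4),s["time_s"])
E
python3 f.py
```

```text
[-1.52  1.2   5.08  0.28  0.3   0.01] jaw 0.6 0.05846679128259066 [ 0.5005 -0.0409  0.0654] 5.7
```

Emit:
step_arm(
  deltas=[
    [-0.24,0,0,0.001,0],
    [-0.24,0,0,0.002,0],
    [-0.24,0,0,0.003,0],
    [-0.24,0,0,0.004,0],
  ],
  newtons=25,
)

```text
time_s: 6.2
eef_pos: [0.5005, -0.0409, 0.0694]
eef_rot: [-179.9, 0.0, -20.0]
wrist_force: [-0.3, -0.1, -0.9]
width: 0.0585
```

```bash
python3 f.py
```

```text
[-0.08 -0.1  -0.71  0.06  0.02 -0.  ] jaw -0.12 0.058587321879883934 [ 0.5005 -0.0409  0.0693] 6.5
```

Emit:
step_arm(
  deltas=[
    [-0.24,0,0,0.003,0],
    [-0.24,0,0,0.006,0],
    [-0.24,0,0,0.009,0],
    [-0.24,0,0,0.012,0],
    [-0.24,0,0,0.016,0],
    [-0.24,0,0,0.02,0],
    [-0.24,0,0,0.026,0],
    [-0.24,0,0,0.034,0],
    [-0.24,0,0,0.044,0],
    [-0.24,0,0,0.054,0],
    [-0.24,0,0,0.06,0],
  ],
)

```text
time_s: 7.88
eef_pos: [0.5007, -0.041, 0.1302]
eef_rot: [-179.9, -0.0, -20.0]
wrist_force: [-1.2, -0.3, -1.1]
width: 0.0585
```

```bash
python3 f.py; python3 - <<'E'
from h import *
im=get_image("scene"); save(im,"pics/lift.png",(180,80,480,300),2.6)
E
```

```text
[-0.11 -0.01 -0.79  0.06  0.01  0.02] jaw -0.05 0.058424650881117805 [ 0.5003 -0.0409  0.129 ] 8.175
```

View pics/lift.png

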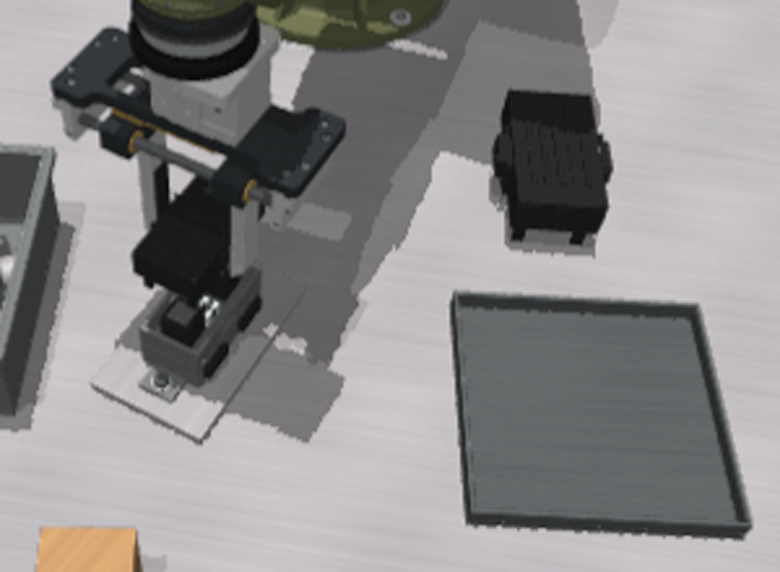

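The cover is lifted clear and level (crop px 190,240), with the relays exposed below it (180,320). Next I carry it to the tray.

Emit:
step_arm(
  deltas=[
    [-0.24,0,0.015,0.01,0],
    [-0.24,0.002,0.045,0.02,0],
    [-0.24,0.005,0.08,0.02,0],
    [-0.24,0.006,0.12,0.02,0],
    [-0.24,0.008,0.16,0.02,0],
    [-0.24,0.01,0.2,0.02,0],
    [-0.24,0.012,0.24,0.02,0],
    [-0.24,0.013,0.27,0.015,0],
    [-0.24,0.0135,0.29,0,0],
    [-0.24,0.0135,0.3,-0.02,0],
    [-0.24,0.0135,0.3045,-0.04,0],
    [-0.24,0.0135,0.3045,-0.055,0],
  ],
)

```text
time_s: 9.72
eef_pos: [0.5135, 0.263, 0.0721]
eef_rot: [180.0, 0.1, -20.0]
wrist_force: [1.1, 0.0, 0.1]
width: 0.0586
```

```bash
python3 f.py; python3 - <<'E'
from h import *
im=get_image("top"); P=cloud(im); z=P[...,2]
# relays: top view of box now uncovered
v,u=np.mgrid[:420,:560]; b=(u>265)&(u<340)&(v>180)&(v<275)&(z>.03)
c=np.array([.5003,-.0408]); a=np.radians(-20); A=np.array([[np.cos(a),np.sin(a)],[-np.sin(a),np.cos(a)]])
q=P[b]; l=(q[:,:2]-c)@A.T
for x in(-.027,.027):
    k=(abs(l[:,0]-x)<.009)&(abs(l[:,1])<.009); print(x,k.sum(),np.median(q[k,2]))
k=q[:,2]>.062; print([cv2.minAreaRect((q[k&s][:,:2]*1000).astype(np.float32)) for s in(l[:,0]<0,l[:,0]>0)])
k=q[:,2]>.045; print(cv2.minAreaRect((q[k][:,:2]*1000).astype(np.float32)))
save(im,"pics/box.png",(90,150,350,300),2.8)
E
```

```text
[-0.21 -0.05 -1.12  0.05  0.01 -0.01] jaw -0.12 0.058713258236264505 [0.5143 0.2634 0.0748] 10.025
-0.027 66 0.06699889721550589
0.027 63 0.06568270035502688
[((474.5285949707031, -31.576139450073242), (24.665550231933594, 23.987361907958984), 71.10711669921875), ((525.2477416992188, -49.42378234863281), (24.2857608795166, 24.866966247558594), 69.09197235107422)]
((499.92083740234375, -40.4698486328125), (52.449302673339844, 96.36760711669922), 70.58385467529297)
```

View pics/box.png

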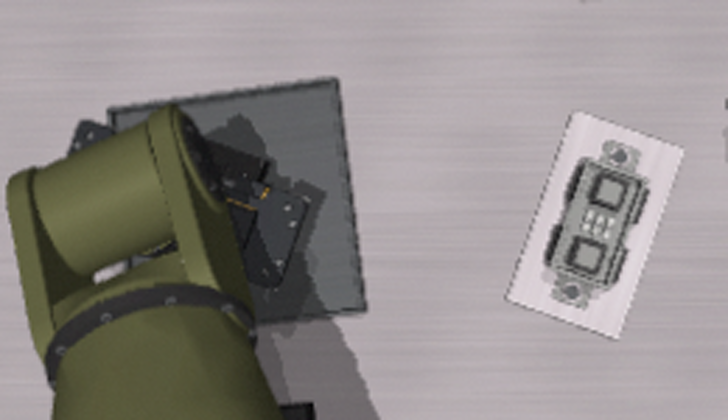

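Relay A at (585,255) and relay B at (608,192) in the crop stand proud, at (0.4745,-0.0316) and (0.5252,-0.0494). Next I lower the cover into the tray.

Emit:
step_arm(
  deltas=[
    [-0.24,0,0,-0.012,0],
    [-0.24,0,0,-0.022,0],
    [-0.24,0,0,-0.03,0],
    [-0.24,0,0,-0.036,0],
    [-0.24,0,0,-0.04,0],
    [-0.24,0,0,-0.0415,0],
    [-0.24,0,0,-0.0415,0],
  ],
)

```text
time_s: 10.95
eef_pos: [0.5143, 0.2635, 0.0334]
eef_rot: [-179.9, -0.0, -20.0]
wrist_force: [0.6, -0.2, -1.3]
width: 0.0588
```

```bash
python3 f.py
```

```text
[ 0.16 -0.49 -0.82  0.04  0.01  0.01] jaw -0.41 0.058635374409286976 [0.5143 0.2635 0.0334] 11.25
```

Emit:
step_arm(
  deltas=[
    [-0.24,0,0,-0.0007,0],
    [-0.24,0,0,-0.0014,0],
    [-0.24,0,0,-0.002,0],
    [-0.24,0,0,-0.0026,0],
  ],
)

```text
time_s: 11.75
eef_pos: [0.5143, 0.2635, 0.0308]
eef_rot: [-179.9, -0.0, -20.0]
wrist_force: [-0.4, -0.4, -1.2]
width: 0.0585
```

```bash
python3 f.py
```

```text
[ 0.25  0.04 -0.79  0.06 -0.02 -0.02] jaw 0.12 0.05836313246051166 [0.5143 0.2635 0.0309] 12.05
```

Emit:
step_arm(
  deltas=[
    [-0.24,0,0,-0.0003,0],
    [-0.24,0,0,-0.0006,0],
    [-0.24,0,0,-0.0008,0],
    [-0.24,0,0,-0.0008,0],
  ],
)

```text
time_s: 12.55
eef_pos: [0.5144, 0.2635, 0.0303]
eef_rot: [-179.9, -0.0, -20.0]
wrist_force: [-1.8, -0.8, 3.0]
width: 0.0587
```

```bash
python3 f.py
```

```text
[-0.98 -1.03  4.22 -0.2   0.31  0.02] jaw -1.3 0.058574042213695665 [0.5144 0.2635 0.0302] 12.85
```

It is in contact with the tray floor at +4 N. I will open slowly, then retreat straight up.

Emit:
step_arm(
  deltas=[
    [-0.25,0,0,0.0002,0],
    [-0.29,0,0,0.0002,0],
    [-0.33,0,0,0.0002,0],
    [-0.37,0,0,0.0002,0],
    [-0.41,0,0,0.0002,0],
    [-0.45,0,0,0.0002,0],
    [-0.5,0,0,0.0002,0],
    [-0.65,0,0,0.0002,0],
    [-0.9,0,0,0.0002,0],
    [-0.9,0,0,0.0002,0],
  ],
)

```text
time_s: 14.1
eef_pos: [0.5144, 0.2635, 0.0305]
eef_rot: [-179.9, -0.0, -20.0]
wrist_force: [-0.7, -0.0, -0.5]
width: 0.0887
```

Emit:
step_arm(
  deltas=[
    [-0.9,0,0,0.008,0],
    [-0.9,0,0,0.02,0],
    [-0.9,0,0,0.045,0],
    [-0.9,0,0,0.075,0],
    [-0.9,0,0,0.105,0],
    [-0.9,0,0,0.12,0],
  ],
)

```text
time_s: 14.85
eef_pos: [0.5149, 0.2637, 0.1528]
eef_rot: [-179.8, -0.1, -20.0]
wrist_force: [-0.6, -0.1, -1.0]
width: 0.0893
```

Emit:
step_arm(
  deltas=[
    [-0.5,-0.005,-0.04,0,0],
    [0,-0.01,-0.09,0,0],
    [0.5,-0.02,-0.14,0,0],
    [1,-0.027,-0.19,0,0],
    [1,-0.033,-0.24,0,0],
    [1,-0.038,-0.28,0,0],
    [1,-0.0403,-0.295,0,0],
    [1,-0.0403,-0.295,-0.02,0],
    [1,-0.0403,-0.295,-0.04,0],
    [1,-0.0403,-0.295,-0.05,0],
    [1,-0.0403,-0.295,-0.055,0],
  ],
)

```text
time_s: 16.23
eef_pos: [0.4746, -0.0308, 0.0976]
eef_rot: [-179.8, -0.1, -20.0]
wrist_force: [0.4, 0.0, -0.1]
width: 0.0003
```

```bash
python3 f.py; python3 - <<'E'
from h import *
im=get_image("scene"); save(im,"pics/pre.png",(200,110,480,300),2.8)
E
```

```text
[ 0.07  0.24 -0.06  0.07  0.04  0.  ] jaw 0.25 0.0003167405605425559 [ 0.4749 -0.0312  0.0983] 16.525
```

View pics/pre.png

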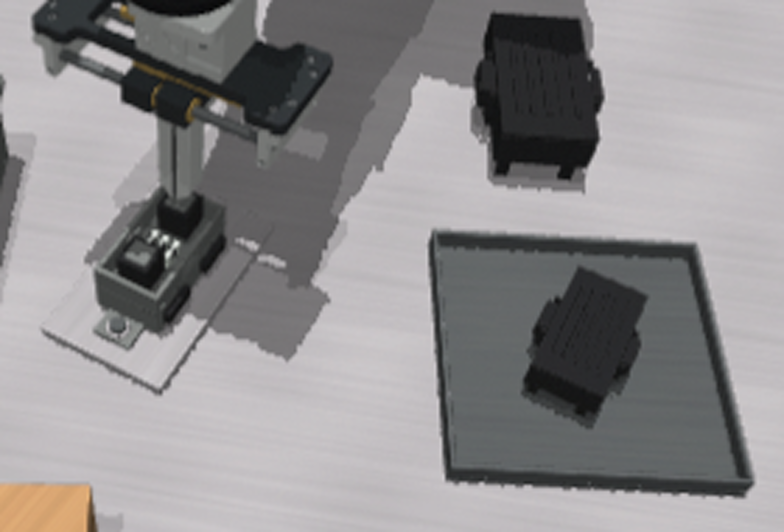

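The cover sits in the tray at px (590,340), feet down, and the closed fingers are over relay A (180,205). Next I press slowly.

Emit:
step_arm(
  deltas=[
    [1,-0.0003,0,-0.005,0],
    [1,-0.0003,0,-0.009,0],
    [1,-0.0003,0,-0.011,0],
    [1,-0.0003,0,-0.012,0],
    [1,-0.0003,0,-0.013,0],
    [1,-0.0003,0,-0.014,0],
    [1,-0.0003,0,-0.0148,0],
    [1,-0.0003,0,-0.0154,0],
    [1,-0.0003,0,-0.016,0],
    [1,-0.0003,0,-0.0164,0],
  ],
)

```text
time_s: 17.82
eef_pos: [0.4747, -0.0313, 0.0828]
eef_rot: [-179.7, -0.2, -20.0]
wrist_force: [-5.9, 0.5, 14.3]
width: 0.0005
```

```bash
python3 f.py
```

```text
[-5.49  0.42 13.37  0.14  1.1  -0.  ] jaw -1.48 0.0007611608588920982 [ 0.4746 -0.0313  0.0827] 18.125
```

Emit:
step_arm(
  deltas=[
    [1,0,0,-0.0008,0],
    [1,0,0,-0.0013,0],
    [1,0,0,-0.0018,0],
    [1,0,0,-0.0023,0],
    [1,0,0,-0.0028,0],
    [1,0,0,-0.0032,0],
  ],
)

```text
time_s: 18.88
eef_pos: [0.4746, -0.0313, 0.0804]
eef_rot: [-179.7, -0.2, -20.0]
wrist_force: [-6.9, 0.6, 14.1]
width: 0.0006
```

```bash
python3 f.py
```

```text
[-5.770e+00  3.700e-01  1.287e+01  1.700e-01  1.220e+00  1.000e-02] jaw -1.63 0.0008253523729457447 [ 0.4746 -0.0313  0.0803] 19.175
```

Emit:
step_arm(
  deltas=[
    [1,0,0,-0.0008,0],
    [1,0,0,-0.0011,0],
    [1,0,0,-0.0014,0],
    [1,0,0,-0.0016,0],
    [1,0,0,-0.0016,0],
  ],
)

```text
time_s: 19.8
eef_pos: [0.4747, -0.0313, 0.08]
eef_rot: [-179.8, -0.3, -20.0]
wrist_force: [-8.7, 0.8, 20.4]
width: 0.0006
```

```bash
python3 f.py
```

```text
[-9.380e+00  1.010e+00  2.037e+01  2.500e-01  1.860e+00  1.000e-02] jaw -2.26 0.0004534860477636328 [ 0.4747 -0.0313  0.08  ] 20.1
```

At z=0.080 the force rose to 20 N with no further travel, so relay A is home. Next is relay B.

Emit:
step_arm(
  deltas=[
    [1,0,0,0.004,0],
    [1,0,0,0.014,0],
    [1,0,0,0.02,0],
    [1,0.02,-0.0075,0.02,0],
    [1,0.04,-0.0145,0.02,0],
    [1,0.0506,-0.0184,0.02,0],
    [1,0.0506,-0.0184,0.012,0],
    [1,0.0506,-0.0184,0.009,0],
    [1,0.0506,-0.0184,0.009,0],
  ],
)

```text
time_s: 21.22
eef_pos: [0.5247, -0.0495, 0.0887]
eef_rot: [-179.8, -0.2, -20.0]
wrist_force: [0.5, 0.8, 0.3]
width: 0.0005
```

```bash
python3 f.py
```

```text
[-0.46 -0.03  0.35  0.04  0.02  0.  ] jaw -0.19 0.000667204575532184 [ 0.5253 -0.0496  0.0892] 21.525
```

Emit:
step_arm(
  deltas=[
    [1,0,0,-0.001,0],
    [1,0,0,-0.002,0],
    [1,0,0,-0.003,0],
    [1,0,0,-0.004,0],
    [1,0,0,-0.005,0],
    [1,0,0,-0.006,0],
    [1,0,0,-0.007,0],
    [1,0,0,-0.0078,0],
    [1,0,0,-0.0085,0],
    [1,0,0,-0.009,0],
    [1,0,0,-0.0095,0],
    [1,0,0,-0.0098,0],
  ],
)

```text
time_s: 23.02
eef_pos: [0.5254, -0.0497, 0.0804]
eef_rot: [-179.7, -0.3, -20.0]
wrist_force: [-7.1, 0.8, 14.1]
width: 0.0004
```

```bash
python3 f.py
```

```text
[-6.28  0.46 13.36  0.2   1.18 -0.02] jaw -1.71 -5.2412599267778574e-05 [ 0.5254 -0.0497  0.0804] 23.325
```

Emit:
step_arm(
  deltas=[
    [1,0,0,-0.0008,0],
    [1,0,0,-0.0011,0],
    [1,0,0,-0.0014,0],
    [1,0,0,-0.0017,0],
    [1,0,0,-0.0018,0],
  ],
)

```text
time_s: 23.95
eef_pos: [0.5255, -0.0497, 0.0801]
eef_rot: [-179.7, -0.3, -20.0]
wrist_force: [-10.3, 1.7, 20.3]
width: 0.0004
```

```bash
python3 f.py
```

```text
[-9.760e+00  8.600e-01  2.019e+01  3.000e-01  1.870e+00  2.000e-02] jaw -2.53 0.0007073128618637412 [ 0.5255 -0.0497  0.0801] 24.25
```

Relay B is home too: 20 N at z=0.0801 with no travel. I will retreat and check.

Emit:
step_arm(
  deltas=[
    [1,0,0,0.004,0],
    [1,0,0,0.02,0],
    [1,0,0,0.06,0],
    [1,0,0,0.1,0],
    [1,0,0,0.14,0],
    [1,-0.03,-0.05,0.14,0],
    [1,-0.06,-0.1,0.14,0],
    [1,-0.09,-0.15,0.14,0],
    [1,-0.12,-0.2,0.14,0],
    [1,-0.15,-0.25,0.14,0],
    [1,-0.17,-0.28,0.14,0],
    [1,-0.17,-0.28,0.14,0],
  ],
)

```text
time_s: 25.75
eef_pos: [0.3543, -0.3312, 0.2208]
eef_rot: [-179.8, -0.4, -20.1]
wrist_force: [0.9, 0.8, 0.8]
width: 0.0003
```

```bash
python3 f.py; python3 - <<'E'
from h import *
c=np.array([.5,-.0406]); a=np.radians(-20); A=np.array([[np.cos(a),np.sin(a)],[-np.sin(a),np.cos(a)]])
v,u=np.mgrid[:420,:560]
for n,old in(("top","top.npy"),("scene","scene.npy")):
    im=get_image(n); P=cloud(im); q=P.reshape(-1,3); l=(q[:,:2]-c)@A.T
    for x in(-.027,.027):
        k=(abs(l[:,0]-x)<.009)&(abs(l[:,1])<.009); print(n,x,k.sum(),np.nanmedian(q[k,2]))
    save(im,f"pics/end_{n}.png")
    if n=="top":
        z=P[...,2]; W=lambda x0,y0,x1,y1:(u>x0)&(u<x1)&(v>y0)&(v<y1)
        for nm,m in(("cover",W(120,170,230,280)&(z>.035)),("roll",W(225,100,270,145)&(z>.03)),("carton",W(290,95,335,145)&(z>.075))):
            k=P[m]; print(nm,cv2.minAreaRect((k[:,:2]*1000).astype(np.float32)),np.percentile(k[:,2],[50,98]))
E
```

```text
[ 0.23 -0.2  -0.16  0.05  0.    0.01] jaw -0.11 0.00046427985378849054 [ 0.356  -0.329   0.2203] 26.05
top -0.027 63 0.06226048013419194
top 0.027 64 0.06237466655228607
cover ((513.34375, 262.3099670410156), (67.42804718017578, 96.81883239746094), 70.82372283935547) [0.04278037 0.04697792]
roll ((752.945556640625, 88.30661010742188), (63.479949951171875, 67.24346923828125), 88.7598648071289) [0.03875651 0.04273019]
carton ((743.944091796875, -64.44770812988281), (61.96287155151367, 60.6396484375), 9.686874389648438) [0.08369012 0.0876238 ]
scene -0.027 60 0.06369551187739886
scene 0.027 73 0.06405754853139722
```

View pics/end_scene.png

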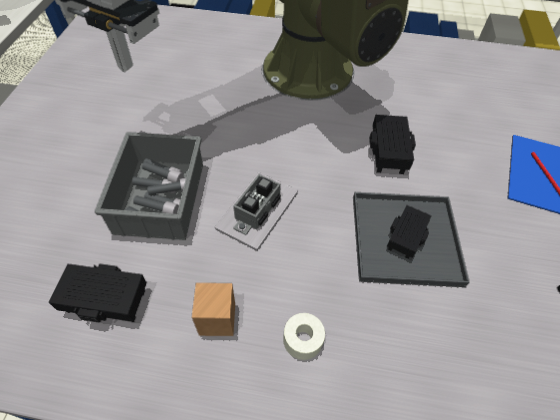

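The cover lies flat in the tray at (408,232), both relays are level at (258,190), and nothing else has moved.

```bash
python3 -c "
from workcell import bot; print(bot.job_done())"
```

```text
the job is handed in; nothing more can be done
None
```

The cover is off and standing in the tray, both relays are pressed home, and the job was handed in at about 26 s.

- **Cover:** I squeezed both tabs to their stops (58.5 mm over the faces, about 0.6 N sideways), lifted it straight up and carried it to the tray. I set it down open side down at about 4 N, and its top now reads about 43 mm high, as expected for the tray floor.
- **Relays:** each moved at about 14 N and then stopped firmly at about 20 N, with the fingertips about 63 mm above the counter. The cameras afterwards read both tops at 62–64 mm (home is 63 mm). The top view read about 67 mm for A and 66 mm for B before pressing.
- **Sideways load:** while pressing, the wrist also read 5–10 N sideways in x. I did not find the cause, and both relays still seated.
- **Surroundings:** the carton and label roll are within 1 mm of where they started, and the bin and the two larger covers look unmoved in the last picture. No check failed.

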